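Clear a glued heel lift from its jig into the chute

ROBOT

A 6-joint arm with a two-finger parallel gripper is mounted at the origin on the work surface. World frame = base frame: x ahead of the robot, y to its left, z up, the work surface at z = 0. Lengths are in m, angles in rad, forces in N, time in s.
With the tool pointing down it reaches from about 0.3 to 0.75 m from the base axis. Payload 8.5 kg.
Tool frame: the origin (TCP) lies midway between the tips of the shut fingers; the grasp point (between the pads) lies behind it (env.grip_depth is the x of the grasp point in the tool frame, in m); x points along the fingers, y is the direction in which the jaws open and shut, and the axes are right-handed (so a half turn about x gives the same grasp; the last joint's range is limited). The gripper opens to 85 mm and grips with 20 to 120 N. Pads are 22 mm wide; open, the fingers measure 114 mm over their backs; the gripper's body (76 mm by 85 mm) begins 54 mm behind the grasp point. The pads swing forward as they close: fully open they stand 13 mm farther back than shut.
Start: joints at [-1.318, 0.381, 1.297, -0, 1.464, -0.215], TCP at [0.248, -0.491, 0.231] pointing down, gripper open.
Joint ranges: [-3.11, 3.11], [-0.89, 2.33], [0.22, 2.48], [-1.42, 4.56], [0.17, 2.85], [-2.88, 2.88]. Speed limits (rad/s): [2.39, 2.39, 3.14, 3.14, 3.14, 3.14].

INTERFACE

Orientations are given as a unit quaternion [w, x, y, z].
In Python, from station import env gives the robot as it stands.
- The arm moves only by the tool apply_moves, never from a script. Its argument "rows" is a list of rows, each an object with "fingers": the closure, from -1 (fully open) to 1 (shut), so that 0 is half open; "linear": the shift along the tool's x, y, z in mm, a list of three; "rot": the turn, a rotation vector about the tool's x, y, z in rad, a list of three. In form: [{"fingers": fingers, "linear": [tx, ty, tz], "rot": [wx, wy, wz]}, ...]. A call has 1 to 12 rows; each row is the pose to reach, as a shift and turn from the pose commanded when the call began, along the tool's axes at that moment; what a row does not reach only later rows make up. A row lasts 1/10 s, in which the tool goes at most 50 mm and 8.59 degrees, less where a joint would pass 70% of its speed; a pose out of reach is approached as far as the arm can. A call with a gripper value outside its range is refused whole. The fingers move at their own pace and stop on an object; the grip force is fixed at half the most. Time passes only in rows, so rows that repeat a pose let the fingers close. It gives the time, the measured TCP pose, the force and the opening at its end, in the units of the state.
- env.get_obs(): the state, without advancing time (a new reading comes with each control period).
- env.capture(name): name is "scene" or "top" or "wrist"; returns (picture, depth): 480x640x3 uint8, blue, green, red; 480x640 float32, m along the optical axis (not along the pixel's ray), 0 where there is no reading.
- env.get_calibration(name): a dict with "fx", "fy", "cx", "cy" (pixels), "eye" and "orientation" of the camera in the world. Camera axes: x right, y up, looking along -z (the intrinsics and any distortion apply to the point x, -y, -z); pixel columns grow to the right and rows downward; lengths in m; the calibration is good to about 2 mm. A picture is of the moment at which its call begins: read the wrist's pose just before it. get_calibration takes no time and is no camera call; for the wrist camera it gives the pose at the moment of the call.
- env.close_job(): hands the job in, once; it reports no verdict.
The state is a dict: "t": time; "q": joint angles; "dq": joint speeds; "effort": joint torques, N m; "eef_pos": TCP position; "eef_rot": TCP orientation; "contact_force": force on the tool from outside, world axes, zero at the start; "moment": the same for the moment, N m; "opening": finger opening in m.
Only numpy, scipy, OpenCV 4.12 (cv2) and the standard library are available. Lean on these libraries where they do the work, as an engineer would, in place of code of your own. Each camera call takes 0.05 s, during which the arm holds its last target. There are 200 camera calls.

TASK

The glued heel lift in the clamp jig has set enough to come out: pull the clamp handle back until the clamp stands wide open, and leave it so. Then draw the lift out of its nest with a fingertip pressed on its top, sliding it along the bed without lifting it, and push it off the ledge so that it drops down the chute and lies in the catch tray. Go gently, the glue is fresh: never bear on the lift with more than 20 N; and do not disturb the hammer, the jar or the whetstone.

Things in the scene. Friction and masses are not known exactly. Their poses are not given: they have to be found in the camera images.
- jig: Heel-lift gluing jig, fixed on levelling feet, 10 to 30 mm above the bench; origin on the underside of its base plate, below the middle of the nest; z up, -y the way the lift leaves. In line along y: toggle clamp (y +80 to +140), nest, ledge (y -45), 40 degree sheet chute 76 mm wide inside, catch tray. Polished steel bed, 110 mm wide, top 120 mm above the origin.
- nest (a point): Middle of the nest floor, on the bed; axes as the jig. Back stop 18 mm high, face at y +34, 10 mm thick. Fixed fence, inner face x -30, and rail, inner face x +34, both 9 mm high, from the stop to y -32; in the rail at y +2 a sprung ball plunger presses on the lift's side with about 4 N. Open towards -y.
- lift: Glued heel lift, D-shaped, 60 mm wide (x), 66 long (y), 40 to 60 g; smooth board below, rubber (good grip) on top; stiff. Origin mid-underside, z up; straight edge y -33, round end (radius 30) y +33. Lifts differ in thickness, 10 to 18 mm, not measured: feel for the top. Starts in the nest, round end at the back stop. The plunger holds it: a fingertip slips unless it bears down with 8 to 12 N.
- clamp_handle (a joint): Handle of the toggle clamp, hinged about the jig's x axis at jig y +108, z +166 mm (46 above the bed). 0 = upright, clamped; grows as its tip swings away from the nest (to jig +y, and down); 1.45 = end stop, nearly level. The arm rises 1.4 times as far; open, it leans back, up to 130 mm above the bed, none of it nearer than y +75. Stays where it is left; takes 5 to 8 N at the grip.
- handle_grip (a point): Point in the clamp handle's black grip, on its centre line, 80 mm from the hinge; z along the handle to its tip 20 mm on, x across it along the hinge line. Grip 14 mm thick along x, 20 broad along y.
- ledge (a point): Middle of the ledge's edge, at the bed's top surface; axes as the jig. The lift's origin starts 45 mm from it on the +y side. The chute begins 22 mm lower.
- tray (a point): Middle of the catch tray's floor at the chute's foot, 150 mm from the ledge towards -y, 107 mm below the bed; axes as the jig. Inside 98 mm (x) by 134 mm (y), walls 37 mm high, low at the chute.
- hammer: Bystander: cobbler's hammer lying on the bench near the robot, 240 mm long, steel head 110 mm across at its +x end; origin at bench height under the handle.
- glue_jar: Bystander: amber glass glue jar with steel lid, 72 mm across, 105 mm tall; origin under its middle.
- whetstone: Bystander: grey whetstone on a dark wooden block, 56 x 170 x 36 mm, beyond the jig; origin under its middle.
There are look-alikes about, which are no part of the job. What is meant by the lift is not green or white, and is the larger of those in its own colour.

How it is judged:
On the way, in this order (a step that is already met when the one before it is completed fails the run):
1. the clamp is opened wide while the lift stays in its nest (value of joint clamp_handle above 1.15 rad and y of lift in the frame of ledge above 0.035 m), for 0.2 s.
2. the lift is slid at least 20 mm out of its nest towards the ledge, lying flat on the bed (y of lift in the frame of ledge between -0.02 and 0.025 m and z of lift in the frame of ledge between -0.005 and 0.005 m and angle between lift's own z axis and vertical below 0.12 rad), for 0.1 s.
At the end, for the whole second after the job is handed in: The lift lies at rest in the catch tray (its middle inside the tray, less than 40 mm above the tray floor), the clamp handle stands open beyond 1.15 rad, and the robot touches nothing (x of lift in the frame of tray between -0.045 and 0.045 m and y of lift in the frame of tray between -0.068 and 0.068 m and z of lift in the frame of tray below 0.04 m and linear speed of lift below 0.02 m/s and value of joint clamp_handle above 1.15 rad).
It fails at once if the lift is pressed or pushed with more than 20 N (contact force between any of the fingers, the arm and lift above 20 N).
It fails at once if the lift is lifted more than 12 mm off the bed (z of lift in the frame of ledge above 0.012 m).
It fails at once if the hammer is moved more than 15 mm (distance of hammer from where it was at the start of the episode above 0.015 m).
It fails at once if the jar is moved more than 15 mm (distance of glue_jar from where it was at the start of the episode above 0.015 m).
It fails at once if the whetstone is moved more than 15 mm (distance of whetstone from where it was at the start of the episode above 0.015 m).
It also fails if it takes over 58 s, if anything falls off the work surface, if the arm or the gripper's body presses on something with over 40 N, if the wrist force passes 120 N, or if a joint passes its speed limit or range.

## Working session

There is one attempt and no reset: what is moved stays moved. The work goes in short steps, Python scripts to look and compute and a tool call to move; the robot and the scene stay as the last step left them, time stands still between calls to the robot, and variables do not carry over. Pictures are saved under pics/ and viewed, about 8 in all and at most 12, crops included, and the job is handed in when it is done.

Besides the shell and the picture viewer there is one more tool, called as name(argument=value, ...) on one line, values as JSON. apply_moves: Moves the arm, as the interface text tells. Its arguments: {"type":"object","properties":{"rows":{"type":"array"}},"required":["rows"]}

```bash
mkdir -p pics; ls; python3 - <<'E'
from station import env
import cv2,numpy as np
print(env.get_obs(), env.grip_depth)
for n in ("scene","top"):
    p,d=env.capture(n); cv2.imwrite(f"pics/{n}0.png",p); np.save(f"{n}0.npy",d); print(n,env.get_calibration(n))
E
```

```text
pics
{'t': 0.0, 'q': array([-1.31830542e+00,  3.81218681e-01,  1.29825990e+00,  2.22614998e-05,
        1.46359429e+00, -2.15318893e-01]), 'dq': array([ 1.80163463e-04, -2.73139370e-04,  9.43455536e-05,  1.38046497e-03,
       -4.93943862e-04,  3.11349602e-04]), 'effort': array([ 8.25122679e-04, -4.48456585e+01, -2.31274420e+01, -1.32171099e-04,
        4.73827065e-03, -9.45185775e-06]), 'eef_pos': array([ 0.247933  , -0.49062429,  0.23069989]), 'eef_rot': array([-0.16336743, -0.68784948, -0.16441421,  0.68785329]), 'contact_force': array([ 0.12240416, -0.58357751, -0.10591528]), 'moment': array([ 0.04096727, -0.01788518, -0.02897175]), 'opening': 0.08544599202418934} -0.0187
scene {'fx': 483.4551675070048, 'fy': 483.4551675070048, 'cx': 317.4174471520935, 'cy': 236.9460799905784, 'eye': array([1.37097615, 0.03070159, 0.85844866]), 'orientation': array([0.57894778, 0.27012265, 0.33450804, 0.69278972])}
top {'fx': 621.0094642281978, 'fy': 621.0094642281978, 'cx': 323.2965905332298, 'cy': 229.49723946277996, 'eye': array([ 0.27484308, -0.1080379 ,  1.51677163]), 'orientation': array([-0.69972369, -0.07159574,  0.07348369,  0.70700845])}
```

View pics/scene0.png

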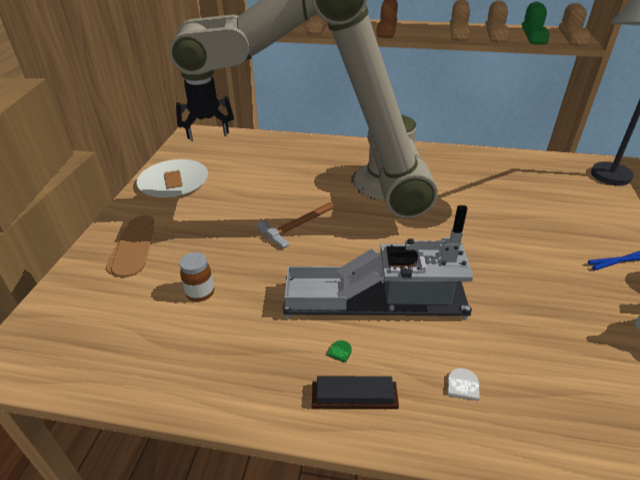

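View pics/top0.png

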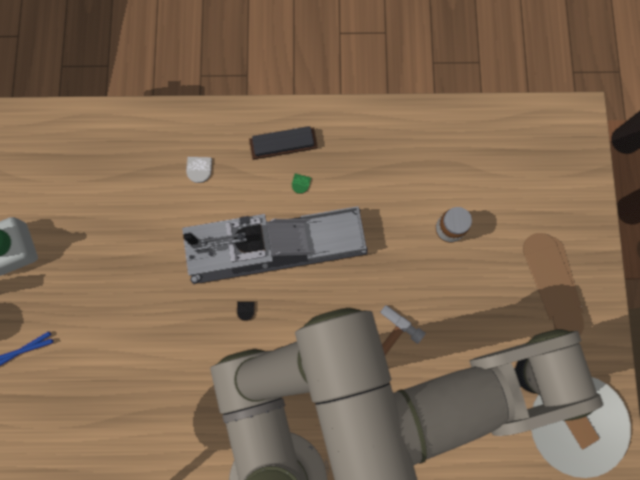

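The scene shows the jig at about (380,275), handle upright at (459,220), tray on the left. In the top view the jig spans (187,208)–(367,282) with the black lift near (250,238), the handle at (192,238) and the hammer at (400,325). I'll enlarge the jig and build a depth cloud.

```bash
cat > h.py <<'E'
import numpy as np,cv2
from scipy.spatial.transform import Rotation as R
def rot(q): return R.from_quat([q[1],q[2],q[3],q[0]]).as_matrix()
def cloud(d,c):
    v,u=np.mgrid[:480,:640]
    P=np.stack([(u-c['cx'])/c['fx']*d,-(v-c['cy'])/c['fy']*d,-d],-1)
    return P@rot(c['orientation']).T+c['eye']
def ray(u,v,z,c):
    r=rot(c['orientation'])@np.array([(u-c['cx'])/c['fx'],-(v-c['cy'])/c['fy'],-1]); e=np.array(c['eye'])
    return e+r*(z-e[2])/r[2]
def proj(p,c):
    q=rot(c['orientation']).T@(np.asarray(p)-c['eye']); return c['cx']-c['fx']*q[0]/q[2], c['cy']+c['fy']*q[1]/q[2]
E
python3 - <<'E'
from station import env
from h import *
t=cv2.imread("pics/top0.png");s=cv2.imread("pics/scene0.png")
a=cv2.resize(t[200:290,175:375],(800,360),interpolation=cv2.INTER_CUBIC)
b=cv2.resize(s[200:320,280:480],(400,240),interpolation=cv2.INTER_CUBIC)
o=np.zeros((600,800,3),np.uint8);o[:360]=a;o[360:,:400]=b
cv2.imwrite("pics/crop.png",o)
c=env.get_calibration("top");P=cloud(np.load("top0.npy"),c)
sub=P[200:290,175:375]
h=np.histogram(sub[...,2],bins=np.arange(0,.28,.004));print([(round(float(x),3),int(n)) for n,x in zip(*h) if n>20])
from scipy import ndimage
for lo,hi in ((.1,.3),(.125,.165),(.02,.3)):
    m=(P[...,2]>lo)&(P[...,2]<hi);m[:200]=0;m[290:]=0;m[:,:175]=0;m[:,375:]=0
    l,n=ndimage.label(m);k=np.argmax(ndimage.sum(m,l,range(1,n+1)))+1
    r=cv2.minAreaRect(P[l==k][:,:2].astype(np.float32));print(lo,hi,(l==k).sum(),r)
# coarse height map
print((sub[::4,::5,2]*1000).astype(int)[:, :22])
m=sub[...,2]>.19;print("high",sub[m].mean(0),sub[m][sub[m][:,2].argmax()])
E
```

```text
[(0.0, 2758), (0.004, 664), (0.008, 42), (0.016, 59), (0.02, 380), (0.024, 1144), (0.028, 1286), (0.032, 536), (0.036, 106), (0.04, 58), (0.044, 78), (0.048, 102), (0.052, 104), (0.056, 95), (0.06, 126), (0.064, 206), (0.068, 147), (0.072, 90), (0.076, 66), (0.08, 75), (0.084, 77), (0.088, 80), (0.092, 74), (0.096, 78), (0.1, 91), (0.104, 81), (0.108, 67), (0.112, 46), (0.116, 50), (0.12, 40), (0.124, 63), (0.128, 188), (0.132, 846), (0.136, 962), (0.14, 435), (0.144, 326), (0.148, 389), (0.152, 289), (0.156, 67), (0.176, 47), (0.18, 88), (0.184, 114), (0.188, 66), (0.192, 31)]
0.1 0.3 4503 ((0.5372804403305054, 0.07449156045913696), (0.11179029196500778, 0.25320860743522644), 9.385431289672852)
0.125 0.165 3460 ((0.5324601531028748, 0.1041073277592659), (0.11180082708597183, 0.19312307238578796), 9.323809623718262)
0.02 0.3 9423 ((0.548868715763092, 0.0016976594924926758), (0.12143374234437943, 0.4327400028705597), 9.382280349731445)
[[ -2  -2   3  -5   0  -3   0   0  -3   1  -6  -6  -1   4  -1   0  -1   0
   -2  -2   6   0]
 [  3  -5   0  -3  -3  -4  -1   0  -1   0  -4   4  -3  -1 
[... 1366 characters left out ...]
 133 136 138 134 137 140 138 134 135 123  22
   37  27  27  30]
 [  3  -5  -2 135 133 137 139 133 136 137 129 131  24  27  24  23  27  30
   26  29  24  24]
 [  0  -1  -5 138 133 136 130  29  22  23  29  28  27  31  22  29  23  28
    1  -2  -2   3]
 [  1  -1  -1  -4  32  27  21  22  28  31  31  28  25   1   0  -3  -6   4
    3  -2   1  -4]
 [ -6  -6  -4  -6  32  29  24  17  20  -5  -3  -4  -7   0   1  -4  -3  -5
   -8   2   6  -4]
 [  0  -4  -5  -5  -1  -1  -2   0  -3   2   0   0   1   0  -3  -5   0  -2
   -3  -4   1  -3]
 [  2  -4  -4  -3   4   0   3  -1   0  -9  -4  -1   4  -5  -2   0   0   3
   -2  -3   2   1]]
high [0.46696663 0.08963718 0.52436049] [ 0.27484308 -0.1080379   1.51677163]
```

View pics/crop.png

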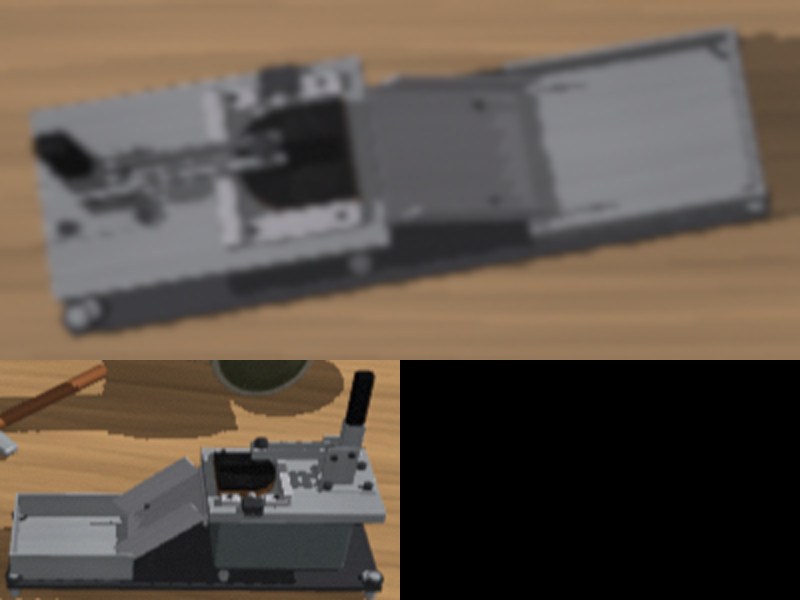

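The crop shows the black lift at crop (300,150) in the nest, the handle's grip (60,155), the chute at (460,150) and the tray at (650,130). The jig is turned about 9.4°, with the bed at z≈0.135 and the lift's top at about 0.151. Next I'll refine the frame.

```bash
python3 - <<'E'
from station import env
from h import *
for n in ("top","scene"):
    c=env.get_calibration(n);P=cloud(np.load(n+"0.npy"),c);I=cv2.imread(f"pics/{n}0.png").astype(int)
    a=np.radians(9.4);ex=np.array([np.cos(a),np.sin(a)]);ey=np.array([-ex[1],ex[0]])
    O=np.array([.5407,.0543])
    J=np.dstack([(P[...,:2]-O)@ex,(P[...,:2]-O)@ey,P[...,2]])*1000
    box=(abs(J[...,0])<75)&(J[...,1]>-250)&(J[...,1]<190)
    bedpart=box&(abs(J[...,0])<54)&(J[...,1]>60)&(J[...,1]<140)&(J[...,2]>120)&(J[...,2]<145)
    print(n,"bed z",np.median(J[bedpart][:,2]))
    b2=box&(J[...,2]>122)&(J[...,2]<144)
    q=J[b2];print(" bed x 1/99%",np.percentile(q[:,0],[.5,2,98,99.5]),"y",np.percentile(q[:,1],[.5,2,98,99.5]))
    g=box&(J[...,2]>215);q=J[g]
    for lo in range(215,290,12):
        k=(q[:,2]>=lo)&(q[:,2]<lo+12)
        if k.sum()>2: print("  grip z",lo,k.sum(),"x",q[k,0].min().round(),q[k,0].max().round(),"y",q[k,1].min().round(),q[k,1].max().round())
    dark=I.max(-1)<60
    L=box&dark&(J[...,2]>144)&(J[...,2]<162)&(abs(J[...,0])<34)&(abs(J[...,1])<36);q=J[L]
    print(" lift",L.sum(),np.percentile(q,[1,50,99],axis=0).round(1).tolist(), "y front at |x|<20:",np.percentile(q[abs(q[:,0])<20][:,1],[1,3]))
    ar=(J[...,2]>162)&box&(J[...,2]<215);q=J[ar];print(" arm x,y,z pct",np.percentile(q,[2,50,98],axis=0).round().tolist())
o=env.get_obs();T=rot(o['eef_rot']);print("tool axes cols",T.round(3).tolist())
E
```

```text
top bed z 136.60782106613988
 bed x 1/99% [-55.36019574 -54.69347337  53.50102062  54.90441691] y [-64.33003326 -43.67763083 144.18428772 146.13565924]
  grip z 215 22 x -8.0 6.0 y 98.0 119.0
  grip z 227 15 x -7.0 4.0 y 100.0 117.0
  grip z 239 15 x -8.0 3.0 y 100.0 116.0
  grip z 251 17 x -7.0 1.0 y 100.0 119.0
  grip z 263 17 x -7.0 4.0 y 100.0 117.0
  grip z 275 62 x -7.0 7.0 y 101.0 121.0
  grip z 287 3 x -5.0 1.0 y 105.0 118.0
 lift 555 [[-28.0, -30.6, 145.0], [-4.1, -6.2, 151.3], [27.6, 29.6, 158.6]] y front at |x|<20: [-30.53167764 -29.640254  ]
 arm x,y,z pct [[-13.0, 7.0, 168.0], [-5.0, 73.0, 185.0], [10.0, 117.0, 204.0]]
scene bed z 136.0979690569396
 bed x 1/99% [-48.51620792 -40.1477405   58.08737624  59.00049823] y [-68.92640999 -59.45933817 147.23892402 148.98261079]
  grip z 215 46 x -1.0 11.0 y 103.0 123.0
  grip z 227 47 x -2.0 12.0 y 102.0 122.0
  grip z 239 49 x -2.0 10.0 y 102.0 123.0
  grip z 251 47 x -2.0 11.0 y 103.0 123.0
  grip z 263 52 x -2.0 12.0 y 103.0 122.0
  grip z 275 53 x -3.0 11.0 y 103.0 123.0
 lift 470 [[-25.7, -28.3, 144.7], [9.5, -1.6, 150.2], [33.1, 34.7, 159.7]] y front at |x|<20: [-28.53163495 -27.79163373]
 arm x,y,z pct [[-8.0, 10.0, 164.0], [8.0, 85.0, 183.0], [16.0, 121.0, 212.0]]
tool axes cols [[-0.0, 0.451, -0.893], [0.001, -0.893, -0.451], [-1.0, -0.001, -0.0]]
```

apply_moves(rows=[{"fingers": 1,"linear": [-50,0,0],"rot": [0,0,0]},{"fingers": 1,"linear": [-109,-20,-25],"rot": [0.1,0,0]},{"fingers": 1,"linear": [-109,-50,-62],"rot": [0.2,0,0]},{"fingers": 1,"linear": [-109,-80,-100],"rot": [0.304,0,0]},{"fingers": 1,"linear": [-109,-110,-137],"rot": [0.304,0,0]},{"fingers": 1,"linear": [-109,-140,-175],"rot": [0.304,0,0]},{"fingers": 1,"linear": [-109,-170,-212],"rot": [0.304,0,0]},{"fingers": 1,"linear": [-109,-200,-250],"rot": [0.304,0,0]},{"fingers": 1,"linear": [-109,-230,-287],"rot": [0.304,0,0]},{"fingers": 1,"linear": [-109,-260,-325],"rot": [0.304,0,0]},{"fingers": 1,"linear": [-109,-290,-362],"rot": [0.304,0,0]},{"fingers": 1,"linear": [-109,-320,-400],"rot": [0.304,0,0]}])

```text
t: 1.3
eef_pos: [0.461, -0.0229, 0.3402]
eef_rot: [-0.058, -0.705, -0.058, 0.705]
contact_force: [0.8, -1.5, -0.3]
opening: 0.0002
```

apply_moves(rows=[{"fingers": 1,"linear": [0,-40,-27],"rot": [0,0,0]},{"fingers": 1,"linear": [0,-75,-51],"rot": [0,0,0]},{"fingers": 1,"linear": [0,-110,-75],"rot": [0,0,0]},{"fingers": 1,"linear": [0,-137,-93],"rot": [0,0,0]},{"fingers": 1,"linear": [0,-137,-93],"rot": [0,0,0]}])

```text
t: 1.8
eef_pos: [0.5308, 0.1284, 0.3391]
eef_rot: [-0.059, -0.704, -0.06, 0.705]
contact_force: [-0.8, -0.8, 0.0]
opening: 0.0001
```

```bash
python3 - <<'E'
from station import env
from h import *
print(env.get_obs()['eef_pos'],env.get_obs()['contact_force'])
c=env.get_calibration("wrist");p,d=env.capture("wrist");np.save("w1.npy",d)
s,_=env.capture("scene")
o=np.zeros((480,800,3),np.uint8);o[:360,:480]=cv2.resize(p,(480,360));o[:360,480:]=cv2.resize(s[140:320,320:480],(320,360))
cv2.imwrite("pics/w1.png",o)
P=cloud(d,c);a=np.radians(9.4);ex=np.array([np.cos(a),np.sin(a)]);ey=np.array([-ex[1],ex[0]]);O=np.array([.5407,.0543])
J=np.dstack([(P[...,:2]-O)@ex,(P[...,:2]-O)@ey,P[...,2]])*1000
q=J[(J[...,2]>262)&(J[...,2]<300)&(abs(J[...,0])<30)&(J[...,1]>90)&(J[...,1]<135)]
print(len(q), np.percentile(q,[2,50,98],axis=0).round(1) if len(q) else '')
E
```

```text
[0.53077389 0.12844053 0.33914194] [-0.75482417 -0.79224813  0.03878525]
1387 [[ -4.3 104.7 263.4]
 [  4.3 113.3 282.2]
 [  8.4 123.1 284.5]]
```

View pics/w1.png

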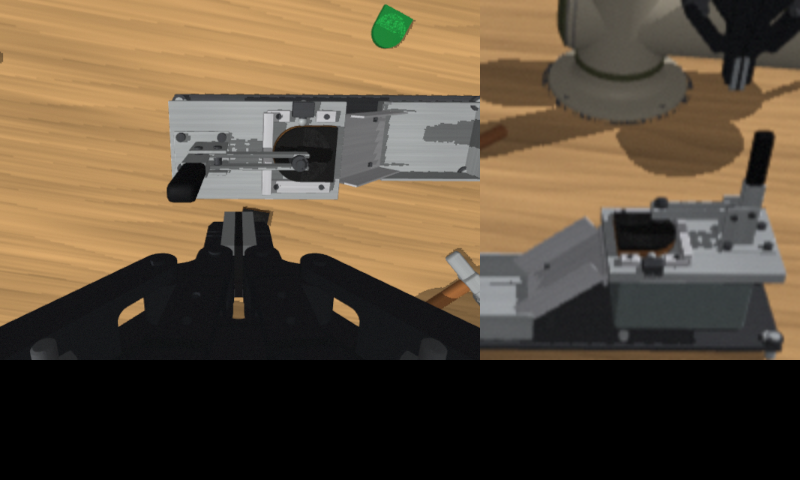

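The wrist view puts the handle grip at (187,185), left of the fingers at (240,225). The clamp arm lies over the lift at (300,162). I'll descend beside the grip and work out the arc.

apply_moves(rows=[{"fingers": 1,"linear": [30,0,0],"rot": [0,0,0]},{"fingers": 1,"linear": [60,0,0],"rot": [0,0,0]},{"fingers": 1,"linear": [76,0,0],"rot": [0,0,0]},{"fingers": 1,"linear": [76,-5,0],"rot": [0,0,0]},{"fingers": 1,"linear": [76,-8,0],"rot": [0,0,0]},{"fingers": 1,"linear": [76,-10,0],"rot": [0,0,0]}])

```text
t: 2.5
eef_pos: [0.5288, 0.1353, 0.2658]
eef_rot: [0.058, 0.706, 0.058, -0.704]
contact_force: [0.0, -0.8, -0.4]
opening: -0.0003
```

```bash
python3 -c "
import numpy as np
for t in np.arange(0,1.66,.1):
    f=t/2;y,z=80*np.array([np.sin(t),np.cos(t)])+10*np.array([-np.cos(t),np.sin(t)])-14.5*np.array([np.cos(f),-np.sin(f)])
    print(round(t,2),round(80-z),round(-27-y),round(f,2))"
```

```text
0.0 0 -2 0.0
0.1 -1 -11 0.05
0.2 -2 -19 0.1
0.3 -2 -27 0.15
0.4 0 -35 0.2
0.5 1 -43 0.25
0.6 4 -50 0.3
0.7 7 -57 0.35
0.8 11 -64 0.4
0.9 16 -70 0.45
1.0 21 -76 0.5
1.1 27 -81 0.55
1.2 34 -86 0.6
1.3 40 -90 0.65
1.4 47 -93 0.7
1.5 54 -95 0.75
1.6 62 -97 0.8
```

apply_moves(rows=[{"fingers": 1,"linear": [0,-6,0],"rot": [0,0,0.02]},{"fingers": 1,"linear": [-1,-11,0],"rot": [0,0,0.05]},{"fingers": 1,"linear": [-1,-15,0],"rot": [0,0,0.07]},{"fingers": 1,"linear": [-2,-19,0],"rot": [0,0,0.1]},{"fingers": 1,"linear": [-2,-23,0],"rot": [0,0,0.12]},{"fingers": 1,"linear": [-2,-27,0],"rot": [0,0,0.15]},{"fingers": 1,"linear": [0,-35,0],"rot": [0,0,0.2]}])

```text
t: 3.2
eef_pos: [0.5234, 0.1692, 0.2657]
eef_rot: [0.129, 0.708, -0.015, -0.694]
contact_force: [-0.3, -4.6, 6.6]
opening: 0.0
```

```bash
python3 - <<'E'
from station import env
from h import *
print(env.get_obs()['eef_pos'],env.get_obs()['contact_force'])
s,_=env.capture("scene");cv2.imwrite("pics/s2.png",cv2.resize(s[120:320,320:520],(600,600)))
E
```

```text
[0.52338268 0.16924326 0.26567189] [-0.27521118 -4.63818548  6.5500342 ]
```

View pics/s2.png

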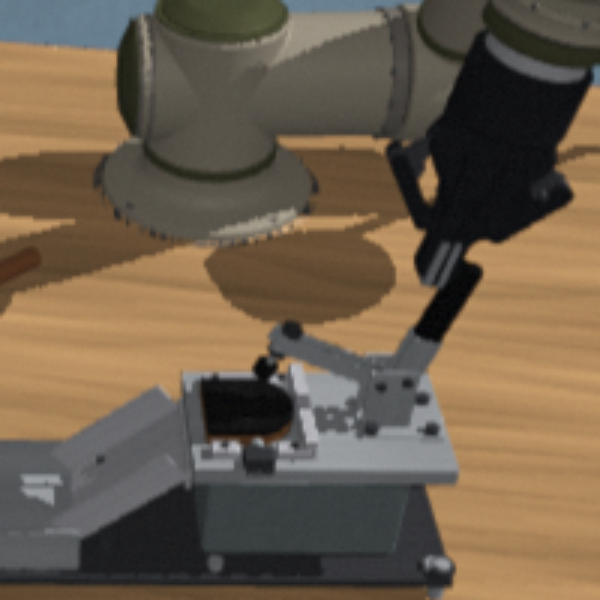

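It works: the fingertip at (450,275) pushes the grip and the clamp arm is rising off the lift. The contact is a little near the grip's tip, so I'll aim lower for the rest of the arc.

```bash
python3 -c "
import numpy as np
def pose(t,r,f=None):
    f=t/2
    return r*np.array([np.sin(t),np.cos(t)])+10*np.array([-np.cos(t),np.sin(t)])-14.5*np.array([np.cos(f),-np.sin(f)])
p0=pose(.4,80);f=.2
a=np.array([-np.sin(f),-np.cos(f)]);b=-np.array([np.cos(f),-np.sin(f)])
for t in np.arange(.4,1.71,.1):
    d=pose(t,max(70,80-30*(t-.4)))-p0
    print(round(t,2),round(d@a),round(d@b),round(t/2-.2,2))"
```

```text
0.4 0 0 0.0
0.5 3 -7 0.05
0.6 7 -14 0.1
0.7 11 -19 0.15
0.8 14 -25 0.2
0.9 17 -32 0.25
1.0 20 -38 0.3
1.1 24 -43 0.35
1.2 29 -49 0.4
1.3 33 -53 0.45
1.4 39 -57 0.5
1.5 44 -61 0.55
1.6 50 -64 0.6
1.7 57 -66 0.65
```

apply_moves(rows=[{"fingers": 1,"linear": [3,-7,0],"rot": [0,0,0.05]},{"fingers": 1,"linear": [7,-14,0],"rot": [0,0,0.1]},{"fingers": 1,"linear": [11,-19,0],"rot": [0,0,0.15]},{"fingers": 1,"linear": [14,-25,0],"rot": [0,0,0.2]},{"fingers": 1,"linear": [17,-32,0],"rot": [0,0,0.25]},{"fingers": 1,"linear": [20,-38,0],"rot": [0,0,0.3]},{"fingers": 1,"linear": [24,-43,0],"rot": [0,0,0.35]},{"fingers": 1,"linear": [29,-49,0],"rot": [0,0,0.4]},{"fingers": 1,"linear": [33,-53,0],"rot": [0,0,0.45]},{"fingers": 1,"linear": [39,-57,0],"rot": [0,0,0.5]},{"fingers": 1,"linear": [44,-61,0],"rot": [0,0,0.55]}])

```text
t: 4.35
eef_pos: [0.5147, 0.2213, 0.2102]
eef_rot: [0.312, 0.678, -0.205, -0.633]
contact_force: [0.4, -0.6, 6.2]
opening: -0.0001
```

```bash
python3 - <<'E'
from station import env
from h import *
print(env.get_obs()['eef_pos'],env.get_obs()['contact_force'])
s,_=env.capture("scene");cv2.imwrite("pics/s3.png",cv2.resize(s[120:320,320:520],(600,600)))
E
```

```text
[0.51471521 0.22134548 0.21019421] [ 0.37300453 -0.63846775  6.20095222]
```

View pics/s3.png

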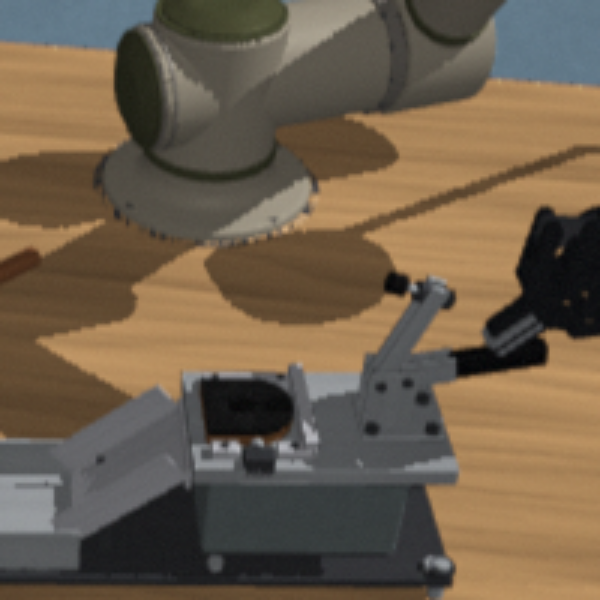

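The handle is nearly level and the clamp arm leans back. I'll press it on to the stop, then retreat.

apply_moves(rows=[{"fingers": 1,"linear": [2,-2,0],"rot": [0,0,0]},{"fingers": 1,"linear": [5,-4,0],"rot": [0,0,0]},{"fingers": 1,"linear": [7,-6,0],"rot": [0,0,0]}])

```text
t: 4.7
eef_pos: [0.5148, 0.2211, 0.2037]
eef_rot: [0.311, 0.679, -0.205, -0.633]
contact_force: [-8.8, 11.3, 33.2]
opening: 0.0002
```

apply_moves(rows=[{"fingers": 1,"linear": [-15,12,0],"rot": [0,0,0]},{"fingers": 1,"linear": [-50,20,0],"rot": [0,0,0]},{"fingers": 1,"linear": [-90,40,0],"rot": [0,0,-0.1]},{"fingers": 1,"linear": [-120,60,0],"rot": [0,0,-0.2]},{"fingers": 1,"linear": [-140,80,0],"rot": [0,0,-0.3]},{"fingers": 1,"linear": [-150,100,0],"rot": [0,0,-0.45]},{"fingers": 1,"linear": [-150,120,0],"rot": [0,0,-0.6]},{"fingers": 1,"linear": [-150,140,0],"rot": [0,0,-0.75]},{"fingers": 1,"linear": [-150,140,0],"rot": [0,0,-0.75]}])

```text
t: 5.6
eef_pos: [0.5155, 0.2164, 0.4078]
eef_rot: [0.054, 0.707, 0.058, -0.703]
contact_force: [-0.4, 0.2, -0.0]
opening: -0.0001
```

```bash
python3 - <<'E'
from station import env
from h import *
o=env.get_obs();print(o['eef_pos'],o['contact_force'],rot(o['eef_rot']).round(3).tolist())
a=np.radians(9.4);ex=np.array([np.cos(a),np.sin(a)]);ey=np.array([-ex[1],ex[0]]);O=np.array([.5407,.0543])
d=o['eef_pos'][:2]-O;print("jig",d@ex,d@ey)
E
```

```text
[0.51550293 0.21643401 0.40782413] [-0.43799368  0.1796071  -0.00738465] [[0.005, 0.158, -0.987], [0.005, -0.987, -0.158], [-1.0, -0.004, -0.005]]
jig 0.0016219619795010166 0.16407223328250675
```

apply_moves(rows=[{"fingers": 1,"linear": [0,40,0],"rot": [0,0,0]},{"fingers": 1,"linear": [0,80,0],"rot": [0,0,0]},{"fingers": 1,"linear": [0,120,0],"rot": [0,0,0]},{"fingers": 1,"linear": [0,158,0],"rot": [0,0,0]},{"fingers": 1,"linear": [50,158,0],"rot": [0,0,0]},{"fingers": 1,"linear": [100,158,0],"rot": [0,0,0]},{"fingers": 1,"linear": [140,158,0],"rot": [0,0,0]},{"fingers": 1,"linear": [140,158,0],"rot": [0,0,0]}])

```text
t: 6.4
eef_pos: [0.538, 0.0646, 0.2601]
eef_rot: [-0.058, -0.701, -0.059, 0.709]
contact_force: [-0.2, 0.1, -0.8]
opening: -0.0
```

```bash
cat >> h.py <<'E'
a=np.radians(9.4);ex=np.array([np.cos(a),np.sin(a)]);ey=np.array([-ex[1],ex[0]]);O=np.array([.5407,.0543])
def jig(P): return np.concatenate([(P[...,:2]-O)@ex[:,None],(P[...,:2]-O)@ey[:,None],P[...,2:]],-1)*1000
E
python3 - <<'E'
from station import env
from h import *
o=env.get_obs();print(jig(o['eef_pos'][None]),o['contact_force'])
c=env.get_calibration("wrist");p,d=env.capture("wrist");J=jig(cloud(d,c))
cv2.imwrite("pics/w2.png",p)
b=(d>0)&(J[...,1]>65)&(J[...,1]<145)&(J[...,0]<-20)&(J[...,0]>-50)&(J[...,2]>110)&(J[...,2]<160);print("bed z",np.median(J[b][:,2]),b.sum())
L=(d>0)&(p.max(-1)<60)&(abs(J[...,0])<36)&(abs(J[...,1])<40)&(J[...,2]>143)&(J[...,2]<165)
q=J[L];print("lift",L.sum(),np.percentile(q,[1,50,99],axis=0).round(1).tolist())
b=(d>0)&(abs(J[...,0])<55)&(abs(J[...,1])<60)&(J[...,2]>120)&(J[...,2]<143);q=J[b];print("bed y",np.percentile(q[:,1],[.5,2]),'x',np.percentile(q[:,0],[1,99]))
E
```

```text
[[ -0.98437786  10.63961603 260.06947901]] [-0.19318883  0.11154607 -0.75663905]
bed z 137.53807705486548 3898
lift 8976 [[-27.2, -26.0, 150.1], [2.8, 2.6, 152.6], [30.5, 35.9, 154.2]]
bed y [-58.12945317 -53.07683033] x [-52.6216635   54.54163834]
```

View pics/w2.png

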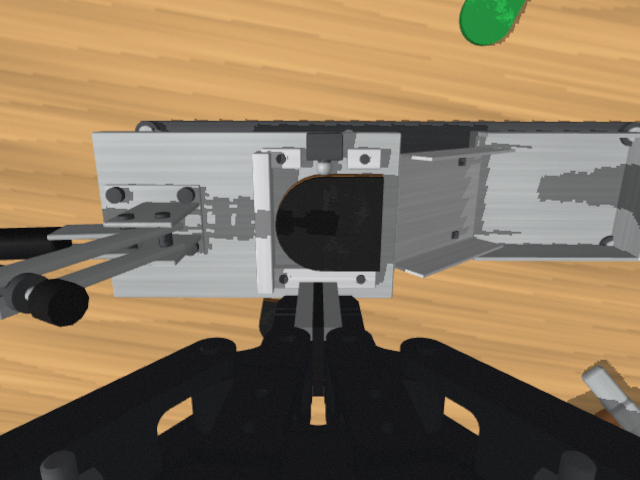

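The wrist view shows the clamp fully open (handle and arm at left, x<200) and the lift still in its nest, (277–383, 175–270). Its top is at z≈0.1526. Descending onto it.

apply_moves(rows=[{"fingers": 1,"linear": [40,-1,-3],"rot": [0,0,0]},{"fingers": 1,"linear": [80,-1,-3],"rot": [0,0,0]},{"fingers": 1,"linear": [98,-1,-3],"rot": [0,0,0]},{"fingers": 1,"linear": [101,-1,-3],"rot": [0,0,0]},{"fingers": 1,"linear": [102,-1,-3],"rot": [0,0,0]},{"fingers": 1,"linear": [102,-1,-3],"rot": [0,0,0]}])

```text
t: 7.05
eef_pos: [0.5443, 0.0653, 0.1653]
eef_rot: [0.058, 0.706, 0.058, -0.703]
contact_force: [0.5, -0.0, 1.8]
opening: 0.0002
```

```bash
cat > st.py <<'E'
from station import env
from h import *
o=env.get_obs();print(o['t'],jig(o['eef_pos'][None]).round(1),o['contact_force'].round(2),rot(o['eef_rot'])[:,0].round(3))
E
python3 st.py
```

```text
7.05 [[  5.4  10.3 165.3]] [ 0.48 -0.02  1.76] [ 0.004 -0.    -1.   ]
```

apply_moves(rows=[{"fingers": 1,"linear": [3,0,1.5],"rot": [0,0,0]},{"fingers": 1,"linear": [6,0,3],"rot": [0,0,0]},{"fingers": 1,"linear": [8,0,3],"rot": [0,0,0]},{"fingers": 1,"linear": [9,0,3],"rot": [0,0,0]},{"fingers": 1,"linear": [9,0,3],"rot": [0,0,0]}])

```text
t: 7.55
eef_pos: [0.5401, 0.0647, 0.1539]
eef_rot: [-0.058, -0.705, -0.058, 0.705]
contact_force: [0.4, -0.2, 0.0]
opening: 0.0002
```

```bash
python3 st.py
```

```text
7.55 [[  1.2  10.4 153.9]] [ 0.38 -0.17  0.04] [-0.  0. -1.]
```

apply_moves(rows=[{"fingers": 1,"linear": [0.5,0,0],"rot": [0,0,0]},{"fingers": 1,"linear": [1,0,0],"rot": [0,0,0]},{"fingers": 1,"linear": [1,0,0],"rot": [0,0,0]}])

```text
t: 7.85
eef_pos: [0.5402, 0.0647, 0.153]
eef_rot: [-0.058, -0.705, -0.058, 0.705]
contact_force: [-0.7, -0.4, -0.1]
opening: 0.0
```

apply_moves(rows=[{"fingers": 1,"linear": [0.5,0,0],"rot": [0,0,0]},{"fingers": 1,"linear": [1,0,0],"rot": [0,0,0]},{"fingers": 1,"linear": [1,0,0],"rot": [0,0,0]}])

```text
t: 8.15
eef_pos: [0.5402, 0.0647, 0.1521]
eef_rot: [0.058, 0.705, 0.058, -0.705]
contact_force: [-0.0, 0.6, 1.1]
opening: 0.0003
```

apply_moves(rows=[{"fingers": 1,"linear": [0.4,0,0],"rot": [0,0,0]},{"fingers": 1,"linear": [0.4,0,0],"rot": [0,0,0]}])

```text
t: 8.35
eef_pos: [0.5402, 0.0648, 0.1521]
eef_rot: [0.058, 0.705, 0.058, -0.705]
contact_force: [-1.7, -0.5, 5.0]
opening: 0.0
```

apply_moves(rows=[{"fingers": 1,"linear": [0.4,0,0],"rot": [0,0,0]},{"fingers": 1,"linear": [0.4,0,0],"rot": [0,0,0]}])

```text
t: 8.55
eef_pos: [0.5402, 0.0647, 0.1521]
eef_rot: [0.058, 0.705, 0.058, -0.704]
contact_force: [-2.9, 0.6, 8.5]
opening: 0.0003
```

apply_moves(rows=[{"fingers": 1,"linear": [0.25,0,0],"rot": [0,0,0]},{"fingers": 1,"linear": [0.25,1,0],"rot": [0,0,0]},{"fingers": 1,"linear": [0.25,2,0],"rot": [0,0,0]},{"fingers": 1,"linear": [0.25,3,0],"rot": [0,0,0]},{"fingers": 1,"linear": [0.25,4,0],"rot": [0,0,0]}])

```text
t: 9.05
eef_pos: [0.5408, 0.0614, 0.1521]
eef_rot: [0.058, 0.705, 0.058, -0.704]
contact_force: [-4.1, 4.2, 10.8]
opening: 0.0
```

```bash
cat > lf.py <<'E'
from st import *
c=env.get_calibration("top");p,d=env.capture("top");J=jig(cloud(d,c));np.save("t.npy",d);cv2.imwrite("pics/t_last.png",p)
# front edge of black lift by row casting at z=.152
m=(p.max(-1)<45).astype(np.uint8)
v,u=np.nonzero(m); pts=np.array([ray(x,y,.152,c) for x,y in zip(u,v)]);q=jig(pts)
k=(abs(q[:,0])<32)&(q[:,1]>-130)&(q[:,1]<45)&(J[v,u,2]<170);q=q[k];print("dark",k.sum(),np.percentile(q[:,:2],[1,5,50,95,99],axis=0).round(1).tolist())
E
python3 lf.py
```

```text
9.05 [[  1.3   7.  152.1]] [-4.07  4.2  10.8 ] [ 0.001  0.001 -1.   ]
dark 36 [[-27.4, -32.3], [-26.9, -32.0], [-16.9, -29.0], [-4.6, 21.6], [-3.1, 24.6]]
```

apply_moves(rows=[{"fingers": 1,"linear": [0,1.5,0],"rot": [0,0,0]},{"fingers": 1,"linear": [0,3,0],"rot": [0,0,0]},{"fingers": 1,"linear": [0,4.5,0],"rot": [0,0,0]},{"fingers": 1,"linear": [0,6,0],"rot": [0,0,0]},{"fingers": 1,"linear": [0,8,0],"rot": [0,0,0]}])

```text
t: 9.6
eef_pos: [0.5424, 0.0533, 0.1521]
eef_rot: [0.058, 0.705, 0.058, -0.704]
contact_force: [-2.4, 2.2, 10.1]
opening: 0.0001
```

```bash
python3 - <<'E'
from st import *
c=env.get_calibration("wrist");p,d=env.capture("wrist");J=jig(cloud(d,c));cv2.imwrite("pics/w3.png",p)
L=(d>0)&(p.max(-1)<60)&(abs(J[...,0]-2)<30)&(J[...,1]<60)&(J[...,1]>-130)&(J[...,2]>148)&(J[...,2]<156);q=J[L];print(L.sum(),np.percentile(q,[1,50,99],axis=0).round(1).tolist())
E
```

```text
9.6 [[  1.5  -1.3 152.1]] [-2.44  2.18 10.14] [ 0.002  0.001 -1.   ]
14524 [[-13.5, -37.5, 149.3], [14.5, -15.0, 152.6], [31.0, 25.1, 154.0]]
```

View pics/w3.png

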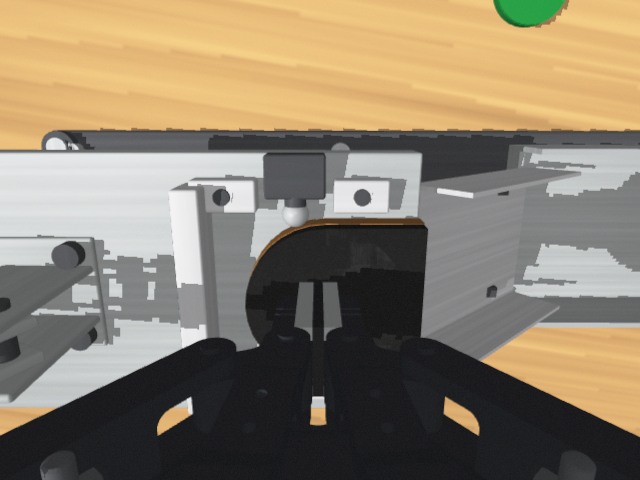

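The lift has come about 11 mm with the fingertip: its straight edge is at column 425 and the round end is clear of the stop. I'll go on to about 5 mm from the ledge.

apply_moves(rows=[{"fingers": 1,"linear": [0,2.5,0],"rot": [0,0,0]},{"fingers": 1,"linear": [0,5,0],"rot": [0,0,0]},{"fingers": 1,"linear": [0,8,0],"rot": [0,0,0]},{"fingers": 1,"linear": [0,11,0],"rot": [0,0,0]},{"fingers": 1,"linear": [0,14,0],"rot": [0,0,0]}])

```text
t: 10.15
eef_pos: [0.5451, 0.0393, 0.1521]
eef_rot: [0.058, 0.706, 0.058, -0.704]
contact_force: [-1.1, 2.7, 8.5]
opening: -0.0001
```

apply_moves(rows=[{"fingers": 1,"linear": [0,3,0],"rot": [0,0,0]},{"fingers": 1,"linear": [0,6,0],"rot": [0,0,0]},{"fingers": 1,"linear": [0,9,0],"rot": [0,0,0]},{"fingers": 1,"linear": [0,11,0],"rot": [0,0,0]},{"fingers": 1,"linear": [0,13,0],"rot": [0,0,0]},{"fingers": 1,"linear": [0,13,0],"rot": [0,0,0]}])

```text
t: 10.75
eef_pos: [0.5473, 0.0263, 0.1521]
eef_rot: [0.058, 0.706, 0.058, -0.704]
contact_force: [0.2, 0.5, 8.0]
opening: -0.0
```

```bash
python3 - <<'E'
from st import *
c=env.get_calibration("wrist");p,d=env.capture("wrist");J=jig(cloud(d,c));cv2.imwrite("pics/w4.png",p)
L=(d>0)&(p.max(-1)<60)&(abs(J[...,0]-2)<30)&(J[...,1]<60)&(J[...,1]>-130)&(J[...,2]>145)&(J[...,2]<158);q=J[L];print(L.sum(),np.percentile(q,[1,50,99],axis=0).round(1).tolist())
E
```

```text
10.75 [[  1.9 -28.7 152.1]] [0.16 0.54 8.03] [ 0.003  0.    -1.   ]
14655 [[-13.0, -65.1, 148.0], [15.0, -42.5, 152.6], [31.4, -2.6, 154.0]]
```

apply_moves(rows=[{"fingers": 1,"linear": [-10,0,0],"rot": [0,0,0]},{"fingers": 1,"linear": [-20,0,0],"rot": [0,0,0]},{"fingers": 1,"linear": [-20,-23,0],"rot": [0,0,0]},{"fingers": 1,"linear": [-20,-46,0],"rot": [0,0,0]},{"fingers": 1,"linear": [-20,-46,0],"rot": [0,0,0]}])

```text
t: 11.3
eef_pos: [0.5386, 0.0735, 0.1717]
eef_rot: [0.059, 0.705, 0.059, -0.705]
contact_force: [-0.2, 0.1, -0.6]
opening: 0.0001
```

```bash
python3 - <<'E'
from st import *
c=env.get_calibration("wrist");p,d=env.capture("wrist");J=jig(cloud(d,c));cv2.imwrite("pics/w5.png",p)
L=(d>0)&(p.max(-1)<60)&(abs(J[...,0]-2)<34)&(J[...,1]<60)&(J[...,1]>-130)&(J[...,2]>145)&(J[...,2]<158);q=J[L];print(L.sum(),np.percentile(q,[1,50,99],axis=0).round(1).tolist())
E
```

```text
11.3 [[  1.1  19.3 171.7]] [-0.18  0.15 -0.58] [ 0.  0. -1.]
19323 [[-26.2, -65.0, 148.4], [4.9, -36.4, 152.7], [31.2, -2.2, 154.0]]
```

View pics/w5.png

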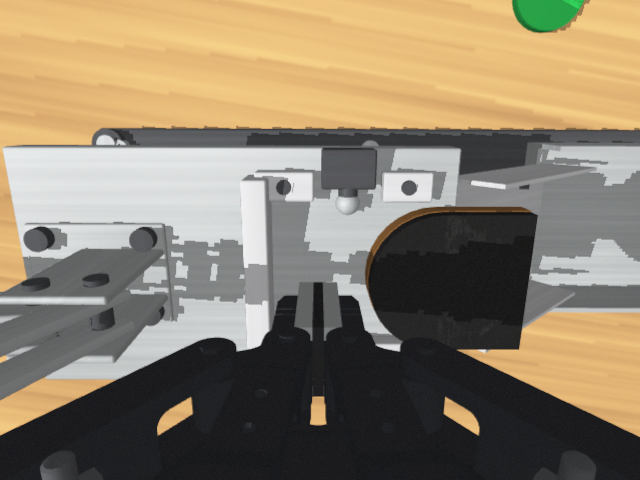

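The lift lies flat at (370–535, 208–348), hanging over the ledge, and the fingertip is behind it with the rails clear. Lower it and push.

apply_moves(rows=[{"fingers": 1,"linear": [10,0,-1],"rot": [0,0,0]},{"fingers": 1,"linear": [20,0,-1],"rot": [0,0,0]},{"fingers": 1,"linear": [28,0,-1],"rot": [0,0,0]},{"fingers": 1,"linear": [28,0,-1],"rot": [0,0,0]}])

```text
t: 11.75
eef_pos: [0.5394, 0.0714, 0.1413]
eef_rot: [-0.057, -0.704, -0.058, 0.706]
contact_force: [-0.5, 0.5, 0.8]
opening: -0.0001
```

apply_moves(rows=[{"fingers": 1,"linear": [0,2,0],"rot": [0,0,0]},{"fingers": 1,"linear": [0,4,0],"rot": [0,0,0]},{"fingers": 1,"linear": [0,6,0],"rot": [0,0,0]},{"fingers": 1,"linear": [0,8,0],"rot": [0,0,0]},{"fingers": 1,"linear": [0,10,0],"rot": [0,0,0]}])

```text
t: 12.25
eef_pos: [0.5417, 0.0617, 0.1432]
eef_rot: [0.058, 0.705, 0.058, -0.705]
contact_force: [-0.7, 0.1, 0.1]
opening: 0.0001
```

apply_moves(rows=[{"fingers": 1,"linear": [0,3,0],"rot": [0,0,0]},{"fingers": 1,"linear": [0,6,0],"rot": [0,0,0]},{"fingers": 1,"linear": [0,9,0],"rot": [0,0,0]},{"fingers": 1,"linear": [0,12,0],"rot": [0,0,0]},{"fingers": 1,"linear": [0,12,0],"rot": [0,0,0]}])

```text
t: 12.75
eef_pos: [0.5437, 0.0497, 0.143]
eef_rot: [-0.058, -0.705, -0.058, 0.705]
contact_force: [-0.5, 0.7, 0.3]
opening: 0.0001
```

```bash
cat > w.py <<'E'
from st import *
c=env.get_calibration("wrist");p,d=env.capture("wrist");J=jig(cloud(d,c));cv2.imwrite("pics/w6.png",p)
L=(d>0)&(p.max(-1)<60)&(abs(J[...,0]-2)<45)&(J[...,1]<60)&(J[...,1]>-250)&(J[...,2]>30)&(J[...,2]<158);q=J[L];print(L.sum(),np.percentile(q,[1,50,99],axis=0).round(1).tolist())
E
python3 w.py
```

```text
12.75 [[  2.2  -5.  143. ]] [-0.45  0.66  0.31] [-0. -0. -1.]
7727 [[-26.5, -84.0, 97.7], [9.5, -57.4, 135.1], [41.8, 35.0, 156.7]]
```

apply_moves(rows=[{"fingers": 1,"linear": [0,3,0],"rot": [0,0,0]},{"fingers": 1,"linear": [0,6,0],"rot": [0,0,0]},{"fingers": 1,"linear": [0,9,0],"rot": [0,0,0]},{"fingers": 1,"linear": [0,12,0],"rot": [0,0,0]},{"fingers": 1,"linear": [0,15,0],"rot": [0,0,0]},{"fingers": 1,"linear": [0,15,0],"rot": [0,0,0]}])

```text
t: 13.4
eef_pos: [0.5461, 0.0349, 0.143]
eef_rot: [0.058, 0.705, 0.058, -0.705]
contact_force: [0.1, -0.5, 0.6]
opening: -0.0002
```

```bash
python3 w.py; python3 - <<'E'
from st import *
s,_=env.capture("scene");w=cv2.imread("pics/w6.png")
o=np.zeros((360,800,3),np.uint8);o[:,:480]=cv2.resize(w,(480,360));o[:,480:]=cv2.resize(s[190:330,270:394+1],(320,360));cv2.imwrite("pics/c7.png",o)
E
```

```text
13.4 [[  2.2 -20.  143. ]] [ 0.15 -0.52  0.63] [ 0. -0. -1.]
8832 [[-30.3, -211.9, 40.7], [4.7, -182.7, 45.9], [42.5, 35.2, 156.6]]
13.45 [[  2.2 -19.9 143. ]] [-0.31  0.21 -0.3 ] [-0.  0. -1.]
```

View pics/c7.png

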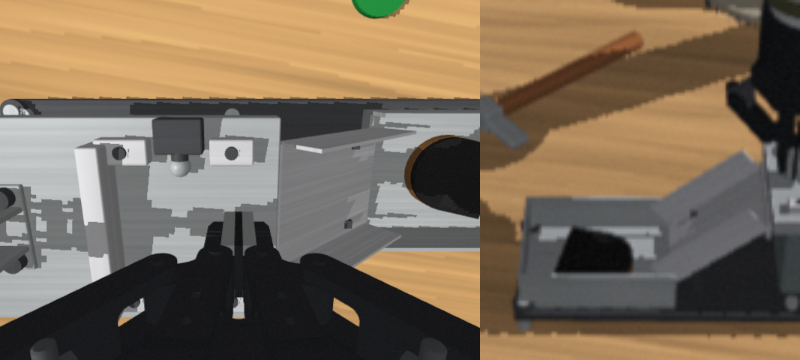

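The lift dropped down the chute and lies flat in the tray, at (445,175) in the left panel and (595,250) in the right. I'll retreat straight up and do a final check.

apply_moves(rows=[{"fingers": 1,"linear": [-30,0,0],"rot": [0,0,0]},{"fingers": 1,"linear": [-70,0,0],"rot": [0,0,0]},{"fingers": 1,"linear": [-110,0,0],"rot": [0,0,0]},{"fingers": 1,"linear": [-150,0,0],"rot": [0,0,0]},{"fingers": 1,"linear": [-180,0,0],"rot": [0,0,0]},{"fingers": 1,"linear": [-180,0,0],"rot": [0,0,0]},{"fingers": 1,"linear": [-180,0,0],"rot": [0,0,0]}])

```text
t: 14.2
eef_pos: [0.5459, 0.0354, 0.3228]
eef_rot: [0.058, 0.705, 0.058, -0.705]
contact_force: [0.8, -1.0, 0.1]
opening: 0.0001
```

```bash
python3 - <<'E'
from st import *
for n in ("wrist","scene"):
    c=env.get_calibration(n);p,d=env.capture(n);J=jig(cloud(d,c));cv2.imwrite(f"pics/f_{n}.png",p)
    L=(d>0)&(p.max(-1)<60)&(abs(J[...,0]-2)<46)&(J[...,1]<-115)&(J[...,1]>-255)&(J[...,2]>36)&(J[...,2]<80);q=J[L]
    print(n,L.sum(),(np.percentile(q,[1,50,99],axis=0)-[2,-190.5,30]).round(1).tolist() if len(q) else '')
    g=(d>0)&(p.max(-1)<60)&(abs(J[...,0]-2)<10)&(J[...,1]>170)&(J[...,1]<230)&(J[...,2]>140)&(J[...,2]<300);q=J[g]
    print(" grip",g.sum(),np.percentile(q,[1,50,99],axis=0).round(1).tolist() if len(q) else '')
E
```

```text
14.2 [[  2.1 -19.5 322.8]] [ 0.81 -1.01  0.07] [ 0. -0. -1.]
wrist 3463 [[-30.7, -33.7, 12.7], [1.8, -1.6, 15.9], [28.6, 32.0, 17.7]]
 grip 666 [[-4.2, 170.1, 185.8], [4.1, 178.9, 200.4], [8.4, 191.3, 202.9]]
scene 409 [[-29.5, -36.5, 9.4], [2.4, -4.3, 13.3], [25.7, 29.2, 17.2]]
 grip 160 [[-0.4, 170.3, 181.2], [7.7, 189.9, 194.9], [11.8, 209.0, 203.1]]
```

View pics/f_scene.png

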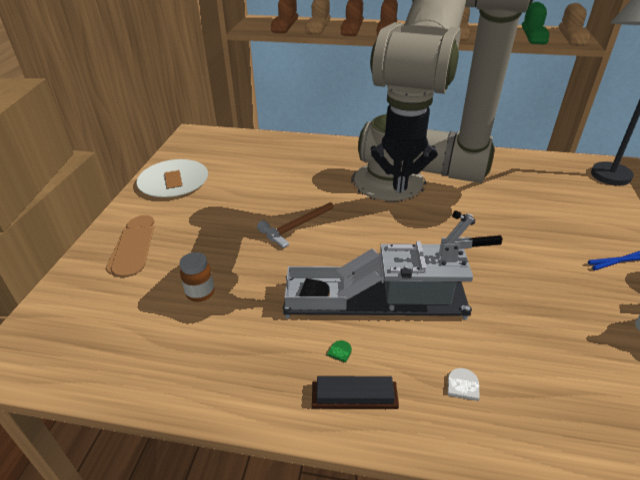

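The final view shows the lift in the tray at (315,288), the handle level at (487,240), and the hammer, jar and whetstone unmoved. The arm is clear of everything. Handing in.

```bash
python3 -c "
from station import env
print(env.close_job())"
```

```text
the job is handed in; nothing more can be done
None
```

The job is done and handed in at about 14 s of the 58 s allowed; no verdict was reported.

- **Clamp:** I pushed the handle over with the shut fingertips and on to its end stop, where the force rose to about 33 N. In the last images it stands nearly level.
- **Sliding the lift:** I felt its top at z 0.152, which makes it about 15 mm thick. I then drew it about 39 mm out, flat on the bed, bearing down with 8 to 11 N. The highest total force I read on the lift was about 12 N.
- **Into the tray:** I pushed the round end from behind, and the lift dropped down the chute. It lies flat, within about 5 mm of the tray's middle, with its top about 16 mm above the floor.
- **Bystanders:** the hammer, jar and whetstone look the same in the first and last pictures, judged by eye and not measured. The arm ended clear of everything.

No check failed. The cameras disagreed by 2 to 5 mm on where the jig stood, so I worked with an average. I read forces only at the end of each move, so a brief peak in between would not have shown.

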